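# Lay a straightedge along a model-car chassis under the magnifier

### The arm

A 6-joint arm with a two-finger parallel gripper is mounted at the origin on the work surface. World frame = base frame: x ahead of the robot, y to its left, z up, the work surface at z = 0. Lengths are in m, angles in rad, forces in N, time in s.
With the tool pointing down it reaches from about 0.325 to 0.9 m from the base axis. Payload 6.1 kg.
Tool frame: the origin (TCP) lies at the very end of the fingers, on their centre line; the grasp point (between the pads) lies 19 mm behind it; z points along the fingers, y is the line along which they close (so a half turn about z gives the same grasp; the last joint's range is limited). The gripper opens to 87 mm and grips with 3 to 60 N. Pads are 19 mm wide; open, the fingers measure 117 mm over their backs; the gripper's body (75 mm by 190 mm) begins 51 mm behind the grasp point.
Start: joints at [-1.374, 0.22, 1.526, -0, 1.395, -0.126], TCP at [0.198, -0.593, 0.223] pointing down, gripper open.
Joint ranges: [-2.98, 2.98], [-0.91, 2.08], [0.09, 2.57], [-1.24, 4.39], [0.2, 2.65], [-2.68, 2.68]. Speed limits (rad/s): [2.57, 2.57, 3.01, 3.14, 3.14, 3.14].

### API

Orientations are given as [roll, pitch, yaw] about the fixed x, y, z axes, in that order (R = Rz(yaw) Ry(pitch) Rx(roll)).
In Python, from plant import * gives the robot as it stands. The module is installed in compiled form; this text tells all that it offers.
- The arm moves only by the tool step_arm, never from a script. Its argument "targets" is a list of rows, each a list of 3 entries, a list of its own where there are three numbers: the closure, from -1 (fully open) to 1 (shut), then the shift along the tool's x, y, z each as a share of 25 cm, from -1 to 1, then the turn, a rotation vector about the tool's x, y, z each as a share of 45 degrees, from -1 to 1. In form: [[gripper, [tx, ty, tz], [rx, ry, rz]], ...]. A call has 1 to 12 rows; each row is the pose to reach, as a shift and turn from the pose commanded when the call began, along the tool's axes at that moment; what a row does not reach only later rows make up. A row lasts 1/8 s, in which the tool goes at most 62.5 mm and 10.7 degrees, less where a joint would pass 70% of its speed; a pose out of reach is approached as far as the arm can. A call with a number of a shift or a turn outside -1 to 1 is refused whole. A call with a gripper value outside its range is refused whole. The fingers move at their own pace and stop on an object; "force" is the grip in N (left out, the last holds). Time passes only in rows, so rows that repeat a pose let the fingers close. It gives the time, the measured TCP pose, the force, the opening and the grip force at its end, in the units of the state.
- observe(): the state, without advancing time (a new reading comes with each control period).
- grab_frame(name): name is "scene" or "top" or "wrist"; returns the picture (420x560x3 uint8, red, green, blue); there is no depth.
- get_calibration(name): a dict with "camera_matrix" (3x3 intrinsics, pixels), "rvec" (rotation vector, rad) and "tvec" (3), from world to camera coordinates, as OpenCV has them; the wrist camera has in their place "hand_eye" (4x4, takes a point from camera to tool coordinates, whose origin is the TCP and whose axes are the flange's). Camera axes: x right, y down, z forward; pixel columns grow to the right and rows downward; lengths in m; the calibration is good to about 2 mm. A picture is of the moment at which its call begins: read the wrist's pose just before it. get_calibration takes no time and is no camera call.
- sign_off(): hands the job in; it is judged then, once.
The state is a dict: "time": time; "joint_positions": joint angles; "joint_vel": joint speeds; "effort": joint torques, N m; "ee_pos": TCP position; "ee_rot": TCP orientation; "ft_force": force on the tool from outside, world axes, zero at the start; "ft_torque": the same for the moment, N m; "opening": finger opening in m; "finger_force": force on a finger pad.
Only numpy, scipy, OpenCV 4.12 (cv2) and the standard library are available. Lean on these libraries where they do the work, as an engineer would, in place of code of your own. Each camera call takes 0.05 s, during which the arm holds its last target. There are 200 camera calls.

### The job

The car chassis is to be checked for a bend under the bench magnifier: first put the screwdriver that lies along its bare edge away flat in the tray. Then lay the straightedge (the flat bar with the upright grip) flat on the bench along that edge, centred on it, press it gently home with a few newtons for a moment so that one of its long sides is flush with the chassis all along, and let go, leaving it there. Do not bump the magnifier, do not ram the chassis and leave the wheels and the jar where they are.

Things in the scene. Friction and masses are not known exactly. Their poses are not given: they have to be found in the camera images.
- chassis: Aluminium model-car chassis, fixed, plate 200 x 100, top 20 high. Origin: on the bench at the middle of its bare long edge; x along that edge, +y into the chassis: the edge face is the upright plane y = 0 (x -100 to 100, z 2 to 20); the straightedge goes on the bench at y < 0. Motor, battery, servo up to 60 high stand at y > 45, two wheels at y 112 to 140.
- magnifier: Fixed bench magnifier, white frame, clear pane. Origin: on the bench under the middle of its head; axes about parallel to the chassis's. Head 130 x 130, underside 200 up, top 216. It overhangs the middle of the bare edge, so a gripper pointing straight down does not fit there: tilt it 35 to 45 degrees, its body leaning to -x. Post at x = 135, y = 0; foot x 115 to 185, y -50 to 50, 22 high.
- straightedge: Loose aluminium bar 180 long (x) x 40 wide (y) x 10 high with an upright black grip on its middle: 50 long (x), 14 thick (y), from 10 to 60 above the underside. Origin: centre of the underside, z up. About 0.28 kg. Its two long sides (y = -20 and y = 20) are both true.
- screwdriver: Loose screwdriver lying on the bench along the chassis edge. Black fluted handle 90 long (x), 28 x 28 thick; steel shaft 8 thick, 90 long, on +x. Origin: under the middle of the handle, on its underside; the handle spans x -45 to 45, the shaft 45 to 135, axis 14 up. About 0.11 kg.
- screwdriver_tip (a point): Tip of the screwdriver's shaft, on its axis, 135 from the origin of the screwdriver.
- tray: Fixed grey open tray 240 (x) x 110 (y) x 28 high, walls and floor 4 to 5 thick. Origin: centre of its underside.
- wheel_a: Loose model-car wheel lying flat, 60 across, 26 high. Origin: centre of its underside. Leave it alone.
- wheel_b: A second such wheel. Leave it alone.
- jar: Amber jar, 56 across, 70 high, standing. Origin: centre of its underside. Leave it alone.
Not all that is in view belongs to the job. Of the things that look like the straightedge, take the one that is farthest to the robot's left at the start. What is shaped like the chassis but red is not meant.

How it is judged:
By the outcome, as a careful person would: the job done as asked, in the order asked, and still so for the second after the job is handed in, with the robot touching nothing.
It also fails if it takes over 64 s, if anything falls off the work surface, if the arm or the gripper's body presses on something with over 40 N, if the wrist force passes 120 N, or if a joint passes its speed limit or range.

## Working session

There is one attempt and no reset: what is moved stays moved. The work goes in short steps, Python scripts to look and compute and a tool call to move; the robot and the scene stay as the last step left them, time stands still between calls to the robot, and variables do not carry over. Pictures are saved under pics/ and viewed, at most 12 in all, crops included, and the job is handed in when it is done.

Besides the shell and the picture viewer there is one more tool, called after "Emit:" in YAML: its name, and indented under it one key for each argument. step_arm: Moves the arm, as the interface text tells. Shift numbers are shares of 25 cm and turn numbers shares of 45 degrees, none past 1 either way. Its arguments: {"type":"object","properties":{"targets":{"type":"array"},"force":{"type":"number"}},"required":["targets"]}

```bash
mkdir -p pics; python3 - <<'E'
from plant import *
import cv2,numpy as np
print(observe())
for n in("scene","top"):
    im=grab_frame(n); cv2.imwrite(f"pics/{n}0.png",im[:,:,::-1]); print(n,get_calibration(n))
print(get_calibration("wrist"))
E
```

```text
{'time': 0.0, 'joint_positions': array([-1.37410095e+00,  2.21212037e-01,  1.52762667e+00, -2.03364376e-05,
        1.39468261e+00, -1.26092973e-01]), 'joint_vel': array([2.90481203e-04, 3.80472592e-05, 6.66082232e-04, 2.41364855e-04,
       1.19732893e-03, 1.08689359e-03]), 'effort': array([ 1.73488053e-03, -4.94604278e+01, -3.87372565e+01,  7.00603472e-02,
        5.70331479e-02, -1.48281788e-04]), 'ee_pos': array([ 0.19812889, -0.59210806,  0.22143774]), 'ee_rot': array([-3.13967678e+00, -2.22690926e-04,  3.22791720e-01]), 'ft_force': array([ 0.09784497,  0.06934542, -0.41417598]), 'ft_torque': array([0.01598944, 0.03978992, 0.00813649]), 'finger_force': 0.0, 'opening': 0.08722493672005868}
scene {'camera_matrix': array([[454.80861358,   0.        , 278.18083489],
       [  0.        , 454.80861358, 203.67684513],
       [  0.        ,   0.        ,   1.        ]]), 'rvec': array([ 2.06627035,  1.05060932, -0.50748095]), 'tvec': array([-0.26880585, -0.2290888 ,  1.65250934])}
top {'camera_matrix': array([[404.21108223,   0.        , 281.47604313],
       [  0.        , 404.21108223, 207.55796587],
       [  0.        ,   0.        ,   1.        ]]), 'rvec': array([ 2.19003837, -2.16317046,  0.09004543]), 'tvec': array([-0.0146208 ,  0.48967268,  1.06903117])}
{'camera_matrix': array([[325.8461569 ,   0.        , 281.34428301],
       [  0.        , 325.8461569 , 209.7974344 ],
       [  0.        ,   0.        ,   1.        ]]), 'hand_eye': array([[ 2.01645661e-04, -9.68243844e-01, -2.50007636e-01,
         6.79881098e-02],
       [ 9.99999087e-01, -1.38771466e-04,  1.34399933e-03,
        -3.13252121e-04],
       [-1.33601300e-03, -2.50007678e-01,  9.68242932e-01,
        -1.62274547e-01],
       [ 0.00000000e+00,  0.00000000e+00,  0.00000000e+00,
         1.00000000e+00]])}
```

View pics/scene0.png

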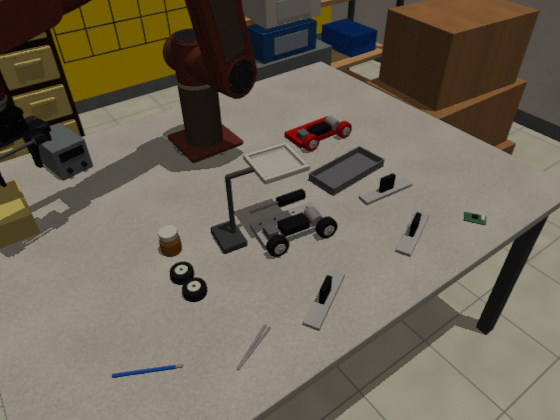

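View pics/top0.png

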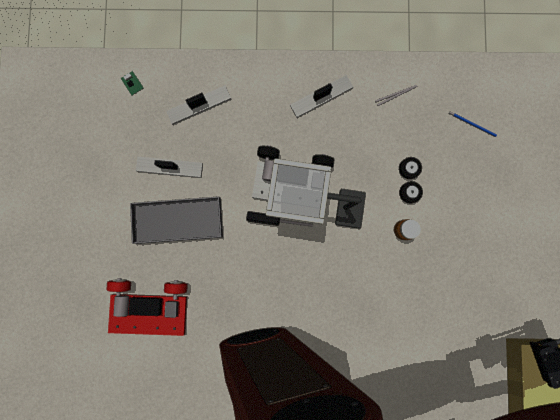

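The scene view shows the magnifier (270,200), the screwdriver handle (291,198), the tray (346,170), the white-grey chassis (290,228) and the red decoy (320,130). Top-view candidates for the straightedge are bars at (170,168), (200,105) and (322,96). Farthest left looks like (170,168), the one next to the tray. The screwdriver handle is at (265,217) in the top view.

```bash
cat > h.py <<'E'
import cv2,numpy as np
from plant import *
from scipy.spatial.transform import Rotation as Ro
def cast(name,uv,z,ee=None):
    c=get_calibration(name); K=c["camera_matrix"]
    uv=np.atleast_2d(uv).astype(float)
    d=np.c_[uv,np.ones(len(uv))]@np.linalg.inv(K).T
    if name=="wrist":
        T=np.eye(4);T[:3,:3]=Ro.from_euler('xyz',ee[1]).as_matrix();T[:3,3]=ee[0];T=T@c["hand_eye"]
        R,o=T[:3,:3],T[:3,3]
    else:
        R=cv2.Rodrigues(c["rvec"])[0].T; o=-R@c["tvec"]
    d=d@R.T
    return o+d*((z-o[2])/d[:,2])[:,None]
def proj(name,P):
    c=get_calibration(name)
    return cv2.projectPoints(np.atleast_2d(P).astype(float),c["rvec"],c["tvec"],c["camera_matrix"],None)[0][:,0]
E
python3 - <<'E'
from h import *
np.set_printoptions(precision=4,suppress=True)
t=cv2.imread("pics/top0.png");s=cv2.imread("pics/scene0.png")
a=cv2.resize(t[140:250,120:380],(780,330),interpolation=cv2.INTER_CUBIC)
b=cv2.resize(s[140:260,200:420],(495,270),interpolation=cv2.INTER_CUBIC)
o=np.zeros((600,780,3),np.uint8);o[:330]=a;o[330:,:495]=b
cv2.imwrite("pics/c1.png",o)
print("bars",cast("top",[(170,168),(200,105),(322,96)],.01)[:,:2])
def comp(m,box):
    x0,y0,x1,y1=box;mm=np.zeros_like(m);mm[y0:y1,x0:x1]=m[y0:y1,x0:x1]
    c=max(cv2.findContours(mm,cv2.RETR_EXTERNAL,cv2.CHAIN_APPROX_NONE)[0],key=cv2.contourArea)
    return c[:,0]
g=cv2.cvtColor(t,cv2.COLOR_BGR2GRAY);hsv=cv2.cvtColor(t,cv2.COLOR_BGR2HSV)
blk=(g<60).astype(np.uint8)
for nm,box,z in(("handle",(242,205,282,230),.02),("grip",(150,155,190,175),.06)):
    P=cast("top",comp(blk,box),z)[:,:2];r=cv2.minAreaRect((P*1000).astype(np.float32));print(nm,r)
tr=(g<110).astype(np.uint8)
P=cast("top",comp(tr,(125,190,230,250)),.028)[:,:2];print("tray",cv2.minAreaRect((P*1000).astype(np.float32)))
for q in(150,155,160,165):
  print(q,[g[y,q] for y in range(150,185)])
for q in(180,190,198):
  print(q,[g[y,q] for y in range(150,185)])
E
```

```text
bars [[ 0.5961  0.2991]
 [ 0.7746  0.2219]
 [ 0.8043 -0.1177]]
handle ((460.50982666015625, 40.91084671020508), (91.42571258544922, 27.82305145263672), 82.55921936035156)
grip ((595.6551513671875, 295.8441467285156), (60.47206497192383, 20.048912048339844), 84.93000793457031)
tray ((450.72650146484375, 271.6661376953125), (116.91409301757812, 246.5170440673828), 4.912383079528809)
150 [np.uint8(146), np.uint8(144), np.uint8(139), np.uint8(138), np.uint8(141), np.uint8(142), np.uint8(141), np.uint8(147), np.uint8(150), np.uint8(149), np.uint8(149), np.uint8(145), np.uint8(147), np.uint8(145), np.uint8(147), np.uint8(146), np.uint8(145), np.uint8(143), np.uint8(149), np.uint8(146), np.uint8(149), np.uint8(150), np.uint8(85), np.uint8(79), np.uint8(140), np.uint8(146), np.uint8(146), np.uint8(147), np.uint8(144), np.uint8(142), np.uint8(147), np.uint8(148), np.uint8(146), np.uint8(147), np.uint8(143)]
155 [np.uint8(137), np.uint8(145), np.uint8(143), np.uint8(142), np.uint8(145), np.uint8(143), np.uint8(141), np.uint8(142), np.uint8(151), np.uint8(149), np.uint8(56), np.uint8(27), np.ui
[... 2254 characters left out ...]
8(149), np.uint8(148), np.uint8(150), np.uint8(91), np.uint8(137), np.uint8(146), np.uint8(147), np.uint8(147), np.uint8(143), np.uint8(143), np.uint8(145), np.uint8(144)]
198 [np.uint8(143), np.uint8(142), np.uint8(141), np.uint8(141), np.uint8(141), np.uint8(139), np.uint8(139), np.uint8(142), np.uint8(142), np.uint8(142), np.uint8(140), np.uint8(145), np.uint8(142), np.uint8(144), np.uint8(142), np.uint8(141), np.uint8(148), np.uint8(142), np.uint8(146), np.uint8(149), np.uint8(143), np.uint8(146), np.uint8(148), np.uint8(146), np.uint8(147), np.uint8(149), np.uint8(148), np.uint8(82), np.uint8(142), np.uint8(146), np.uint8(142), np.uint8(142), np.uint8(141), np.uint8(143), np.uint8(144)]
```

View pics/c1.png

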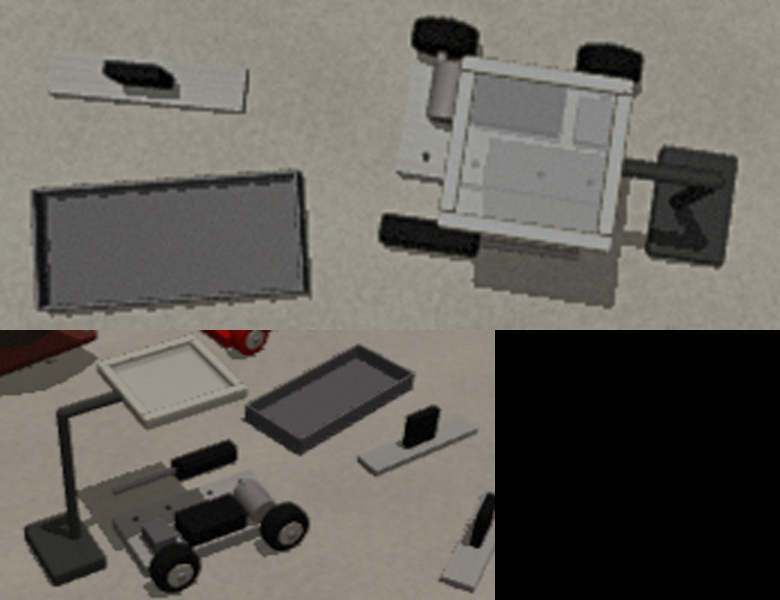

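The crop shows the chosen bar (grey with black grip, beside the tray), the handle at top px (263,218), the chassis's left bare corner at (252.7,197.3) and the magnifier head's left corners at (267,215) and (274,160).

```bash
python3 - <<'E'
from h import *
np.set_printoptions(precision=4,suppress=True)
f=lambda x,y:(120+x/3,140+y/3)
print("chassis left bare/back corners",cast("top",[f(398,172),f(415,62)],.02)[:,:2])
print("edge pts thru pane",cast("top",[f(440,180),f(465,185),f(600,207)],.02)[:,:2])
print("head corners",cast("top",[f(440,224),f(610,247),f(465,60),f(632,82)],.208)[:,:2])
print("shaft tip?",cast("top",[f(577,256)],.014)[:,:2])
print("foot",cast("top",[f(660,147),f(737,157),f(722,265),f(646,255)],.022)[:,:2])
print("wheels ",cast("top",[f(445,35),f(610,62)],.03)[:,:2])
print("bar corners top",cast("top",[f(50,54),f(248,68),f(246,110),f(50,96)],.01)[:,:2])
E
```

```text
chassis left bare/back corners [[0.5167 0.0697]
 [0.6174 0.0561]]
edge pts thru pane [[ 0.5099  0.0317]
 [ 0.5057  0.0091]
 [ 0.4873 -0.1125]]
head corners [[ 0.4575  0.0237]
 [ 0.442  -0.1027]
 [ 0.5813  0.0068]
 [ 0.566  -0.1187]]
shaft tip? [[ 0.4432 -0.0925]]
foot [[ 0.542  -0.1662]
 [ 0.5338 -0.2355]
 [ 0.4364 -0.2215]
 [ 0.4445 -0.1536]]
wheels  [[ 0.6404  0.0288]
 [ 0.6175 -0.12  ]]
bar corners top [[0.6228 0.392 ]
 [0.612  0.2097]
 [0.5731 0.2104]
 [0.5839 0.3903]]
```

```bash
cat >> h.py <<'E'
np.set_printoptions(precision=3,suppress=True)
def pose(yaw,tilt):  # tool x along yaw, body leaning to +tool x by tilt (deg)
    return Ro.from_euler('z',yaw)*Ro.from_euler('x',np.pi)*Ro.from_euler('y',-np.radians(tilt))
def go(p,R):
    s=observe(); R0=Ro.from_euler('xyz',s["ee_rot"])
    d=R0.inv().apply(np.array(p)-s["ee_pos"])/.25; r=np.degrees((R0.inv()*R).as_rotvec())/45
    print("at",s["ee_pos"],s["ee_rot"],"t",s["time"],"shift",d,"turn",r); return s
E
python3 - <<'E'
from h import *
R=pose(1.441,20); z=R.apply([0,0,1]);print(z)
g=np.array([.461,.045,.007]);A=g-.25*z;print(A)
go(A,R)
E
```

```text
[-0.044 -0.339 -0.94 ]
[0.472 0.13  0.242]
at [ 0.198 -0.592  0.222] [-3.14  -0.     0.323] t 0.1 shift [ 1.955 -2.391 -0.077] turn [-0.25  -0.398 -1.408]
```

Emit:
step_arm:
  targets:
    - [-1, [0, 0, -0.6], [0, 0, 0]]
    - [-1, [0, 0, -0.6], [0, 0, 0]]
    - [-1, [0.3, -0.4, -0.6], [0, 0, -0.2]]
    - [-1, [0.6, -0.8, -0.6], [0, 0, -0.4]]
    - [-1, [0.8, -1, -0.6], [0, 0, -0.7]]
    - [-1, [0.8, -1, -0.6], [0, 0, -0.8]]
    - [-1, [0.8, -1, -0.6], [0, 0, -0.8]]
    - [-1, [0.8, -1, -0.6], [0, 0, -0.8]]

```text
time: 1.1
ee_pos: [0.3097, -0.2894, 0.3731]
ee_rot: [3.14, -0.0, 0.955]
ft_force: [1.3, 0.3, 0.9]
opening: 0.0868
finger_force: 0.0
```

```bash
python3 - <<'E'
from h import *
R=pose(1.441,20)
go([.472,.13,.35],R)
E
```

```text
at [ 0.31  -0.289  0.373] [ 3.14  -0.     0.955] t 1.1 shift [ 1.745 -0.438  0.092] turn [-0.106 -0.435 -0.612]
```

Emit:
step_arm:
  targets:
    - [-1, [0.25, -0.1, 0], [0, 0, -0.2]]
    - [-1, [0.5, -0.15, 0], [-0.05, -0.1, -0.4]]
    - [-1, [0.75, -0.2, 0], [-0.1, -0.3, -0.6]]
    - [-1, [1, -0.25, 0], [-0.1, -0.43, -0.61]]
    - [-1, [1, -0.25, 0], [-0.1, -0.43, -0.61]]
    - [-1, [1, -0.25, 0], [-0.1, -0.43, -0.61]]
    - [-0.25, [1, -0.25, 0], [-0.1, -0.43, -0.61]]

```text
time: 1.98
ee_pos: [0.403, -0.0531, 0.3722]
ee_rot: [-3.136, 0.344, 1.436]
ft_force: [-0.2, -0.8, -0.4]
opening: 0.0829
finger_force: 0.0
```

```bash
python3 - <<'E'
from h import *
R=pose(1.441,20)
go([.472,.13,.242],R)
E
```

```text
at [ 0.403 -0.053  0.372] [-3.136  0.344  1.436] t 1.975 shift [0.894 0.176 0.232] turn [-0.01  -0.007 -0.006]
```

Emit:
step_arm:
  targets:
    - [-0.25, [0.25, 0.1, 0], [0, 0, 0]]
    - [-0.25, [0.5, 0.18, 0], [0, 0, 0]]
    - [-0.25, [0.75, 0.18, 0.1], [0, 0, 0]]
    - [-0.25, [0.9, 0.18, 0.23], [0, 0, 0]]
    - [-0.25, [0.9, 0.18, 0.23], [0, 0, 0]]
    - [-0.25, [0.9, 0.18, 0.23], [0, 0, 0]]
    - [-0.25, [0.9, 0.18, 0.23], [0, 0, 0]]

```text
time: 2.85
ee_pos: [0.4745, 0.1309, 0.2449]
ee_rot: [-3.141, 0.342, 1.432]
ft_force: [-0.1, -0.3, -0.3]
opening: 0.0544
finger_force: 0.0
```

```bash
python3 - <<'E'
from h import *
s=observe();im=grab_frame("wrist");cv2.imwrite("pics/w1.png",im[:,:,::-1])
R=pose(1.441,20)
go([.461,.045,.007],R)
E
```

```text
at [0.474 0.131 0.245] [-3.141  0.342  1.432] t 2.9 shift [-0.01  -0.005  1.013] turn [-0.005 -0.009 -0.011]
```

View pics/w1.png

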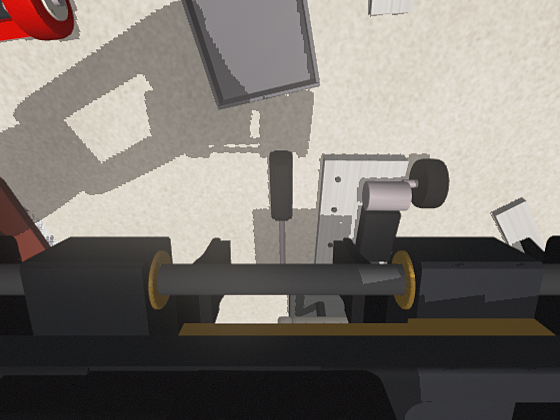

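The wrist view shows the handle centred between the fingers (u≈281, rows 152–220), parallel to the tool, with the chassis edge from (322,157) down to (315,262).

Emit:
step_arm:
  targets:
    - [-0.25, [0, 0, 0.2], [0, 0, 0]]
    - [-0.25, [0, 0, 0.4], [0, 0, 0]]
    - [-0.25, [0, 0, 0.6], [0, 0, 0]]
    - [-0.25, [0, 0, 0.75], [0, 0, 0]]
    - [-0.25, [0, 0, 0.85], [0, 0, 0]]
    - [-0.25, [0, 0, 0.92], [0, 0, 0]]
    - [-0.25, [-0.01, 0, 0.96], [0, 0, 0]]
    - [-0.25, [-0.01, 0, 1], [0, 0, 0]]
    - [-0.25, [-0.01, 0, 1], [0, 0, 0]]

```text
time: 4.03
ee_pos: [0.4602, 0.0466, 0.0078]
ee_rot: [-3.136, 0.343, 1.436]
ft_force: [-0.6, 0.3, -0.6]
opening: 0.0545
finger_force: 0.0
```

```bash
python3 - <<'E'
from h import *
c=get_calibration("wrist")
print(cast("wrist",[(281,220),(281,152)],.022,(np.array([.4745,.131,.2449]),[-3.141,.342,1.432])))
print("edge",cast("wrist",[(322,157),(315,262)],.02,(np.array([.4745,.131,.2449]),[-3.141,.342,1.432])))
R=pose(1.441,20)
print(go([.461,.045,.007],R)["ft_force"])
E
```

```text
[[ 0.455 -0.005  0.022]
 [ 0.469  0.092  0.022]]
edge [[ 0.516  0.078  0.02 ]
 [ 0.494 -0.089  0.02 ]]
at [0.46  0.047 0.008] [-3.136  0.343  1.436] t 4.025 shift [-0.005  0.004  0.005] turn [-0.009 -0.007 -0.006]
[-0.59   0.292 -0.567]
```

Emit:
step_arm:
  targets:
    - [1, [0, 0, 0], [0, 0, 0]]
    - [1, [0, 0, 0], [0, 0, 0]]
    - [1, [0, 0, 0], [0, 0, 0]]
    - [1, [0, 0, 0], [0, 0, 0]]
    - [1, [0.03, 0, -0.08], [0, 0, 0]]
    - [1, [0.1, 0, -0.24], [0, 0, 0]]
    - [1, [0.1, 0, -0.24], [0, 0, 0]]
    - [1, [0.1, 0, -0.24], [0, 0, 0]]
  force: 35

```text
time: 5.03
ee_pos: [0.4658, 0.0897, 0.0553]
ee_rot: [-3.136, 0.344, 1.437]
ft_force: [-0.3, -0.6, -1.9]
opening: 0.0275
finger_force: 34.9
```

```bash
python3 - <<'E'
from h import *
print(go([.4465,.3215,.075],pose(1.656,20))["opening"])
E
```

```text
at [0.466 0.09  0.055] [-3.136  0.344  1.437] t 5.025 shift [ 0.829 -0.203 -0.379] turn [-0.102 -0.007 -0.263]
0.02751653512948654
```

Emit:
step_arm:
  targets:
    - [1, [0.15, -0.03, -0.12], [0, 0, 0]]
    - [1, [0.35, -0.08, -0.2], [0, 0, 0]]
    - [1, [0.55, -0.13, -0.3], [-0.05, 0, -0.1]]
    - [1, [0.75, -0.18, -0.36], [-0.1, 0, -0.2]]
    - [1, [0.83, -0.2, -0.38], [-0.1, 0, -0.26]]
    - [1, [0.83, -0.2, -0.38], [-0.1, 0, -0.26]]
    - [1, [0.83, -0.2, -0.38], [-0.1, 0, -0.26]]
    - [1, [0.83, -0.2, -0.38], [-0.1, 0, -0.26]]

```text
time: 6.02
ee_pos: [0.4483, 0.3204, 0.0756]
ee_rot: [3.141, 0.344, 1.65]
ft_force: [-0.1, -0.7, -1.2]
opening: 0.0276
finger_force: 34.9
```

```bash
python3 - <<'E'
from h import *
im=grab_frame("top");im2=grab_frame("scene")
o=np.hstack([cv2.resize(im[140:260,110:310],(400,240)),cv2.resize(im2[120:240,240:440],(400,240))])
cv2.imwrite("pics/t1.png",o[:,:,::-1])
go([.4465,.3215,.014],pose(1.656,20))
E
```

```text
at [0.448 0.321 0.076] [3.141 0.343 1.651] t 6.125 shift [ 0.086 -0.008  0.232] turn [-0.001 -0.007 -0.006]
```

View pics/t1.png

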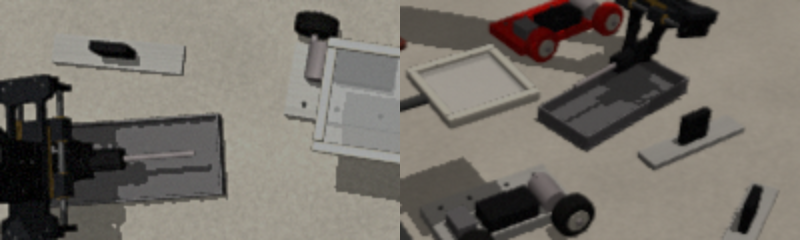

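The screwdriver is held over the tray with its shaft along the tray axis (tip near (193,153) in the left panel). Lower and release.

Emit:
step_arm:
  targets:
    - [1, [0.04, 0, 0.1], [0, 0, 0]]
    - [1, [0.07, 0, 0.18], [0, 0, 0]]
    - [1, [0.08, 0, 0.215], [0, 0, 0]]
    - [1, [0.085, 0, 0.23], [0, 0, 0]]
    - [1, [0.085, 0, 0.23], [0, 0, 0]]
    - [-0.3, [0.085, 0, 0.23], [0, 0, 0]]
    - [-0.3, [0.085, 0, 0.23], [0, 0, 0]]
    - [-0.3, [0.085, 0, 0.23], [0, 0, 0]]
    - [-0.3, [0.085, 0, 0.23], [0, 0, 0]]
    - [-0.3, [0.085, 0, 0.1], [0, 0, 0]]
    - [-0.3, [0.085, 0, -0.1], [0, 0, 0]]
    - [-0.3, [0.085, 0, -0.4], [0, 0, 0]]

```text
time: 7.62
ee_pos: [0.443, 0.3708, 0.1512]
ee_rot: [-3.14, 0.345, 1.653]
ft_force: [0.9, 0.2, 0.0]
opening: 0.0561
finger_force: 0.0
```

```bash
python3 - <<'E'
from h import *
p=np.array([[0.6228,0.392],[0.612,0.2097],[0.5731,0.2104],[0.5839,0.3903]]);print(p.mean(0))
yaw=np.arctan2(.1823,.0108);print(yaw)
R=pose(yaw,20);print(go([.597,.33,.2],R)["opening"])
E
```

```text
[0.598 0.301]
1.5116224842315007
at [0.443 0.371 0.151] [-3.14   0.345  1.653] t 7.625 shift [-0.267  0.6   -0.113] turn [ 0.059 -0.005  0.169]
0.05608812920294892
```

```bash
python3 - <<'E'
from h import *
R=pose(1.5116,40);z=R.apply([0,0,1]);g=np.array([.598,.301,.05])+.019*z;print(z,g,g-.2*z)
go(g-.2*z,R)
E
```

```text
[-0.038 -0.642 -0.766] [0.597 0.289 0.035] [0.605 0.417 0.189]
at [0.443 0.371 0.151] [-3.14   0.345  1.653] t 7.625 shift [ 0.073  0.66  -0.187] turn [ 0.088 -0.449  0.157]
```

Emit:
step_arm:
  targets:
    - [-0.3, [0.02, 0.15, -0.15], [0, 0, 0]]
    - [-0.3, [0.04, 0.35, -0.19], [0, -0.1, 0.05]]
    - [-0.3, [0.07, 0.55, -0.19], [0.05, -0.3, 0.1]]
    - [-0.3, [0.07, 0.66, -0.19], [0.09, -0.45, 0.16]]
    - [-0.3, [0.07, 0.66, -0.19], [0.09, -0.45, 0.16]]
    - [-0.3, [0.07, 0.66, -0.19], [0.09, -0.45, 0.16]]
    - [-0.3, [0.07, 0.66, -0.19], [0.09, -0.45, 0.16]]

```text
time: 8.5
ee_pos: [0.6057, 0.4176, 0.1951]
ee_rot: [3.133, 0.692, 1.505]
ft_force: [0.2, -0.6, 0.6]
opening: 0.0568
finger_force: 0.0
```

```bash
python3 - <<'E'
from h import *
im=grab_frame("wrist");cv2.imwrite("pics/w2.png",im[:,:,::-1])
R=pose(1.5116,40);z=R.apply([0,0,1]);g=np.array([.598,.301,.05])+.019*z
s=go(g,R); np.save("w2.npy",np.r_[s["ee_pos"],s["ee_rot"]])
E
```

```text
at [0.606 0.418 0.196] [3.133 0.692 1.504] t 8.55 shift [ 0.011 -0.007  0.824] turn [ 0.005 -0.008 -0.007]
```

View pics/w2.png

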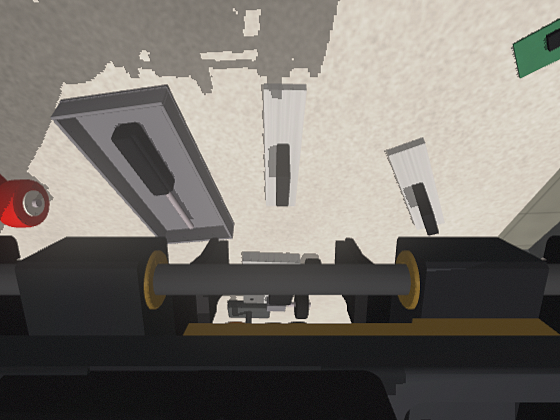

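The screwdriver lies flat in the tray ((145,165) to (190,225)). The straightedge's grip, at (282,175), is in line with the fingers (u≈281).

Emit:
step_arm:
  targets:
    - [-0.3, [0, 0, 0.2], [0, 0, 0]]
    - [-0.3, [0, 0, 0.4], [0, 0, 0]]
    - [-0.3, [0.005, -0.005, 0.55], [0, 0, 0]]
    - [-0.3, [0.01, -0.005, 0.68], [0, 0, 0]]
    - [-0.3, [0.01, -0.005, 0.76], [0, 0, 0]]
    - [-0.3, [0.01, -0.005, 0.82], [0, 0, 0]]
    - [-0.3, [0.01, -0.005, 0.82], [0, 0, 0]]
    - [1, [0.01, -0.005, 0.82], [0, 0, 0]]
    - [1, [0.01, -0.005, 0.82], [0, 0, 0]]
    - [1, [0.01, -0.005, 0.82], [0, 0, 0]]
    - [1, [0.01, -0.005, 0.82], [0, 0, 0]]
    - [1, [0.01, -0.005, 0.82], [0, 0, 0]]
  force: 40

```text
time: 10.05
ee_pos: [0.5973, 0.288, 0.0315]
ee_rot: [3.138, 0.697, 1.508]
ft_force: [2.2, -1.2, -0.6]
opening: 0.0144
finger_force: 2.1
```

```bash
python3 - <<'E'
from h import *
s=observe();print(s["ft_force"],s["ee_pos"],s["ee_rot"],s["opening"])
# bar line from w2 picture: left & right long side
im=cv2.cvtColor(cv2.imread("pics/w2.png"),cv2.COLOR_BGR2GRAY)
w=np.load("w2.npy");ee=(w[:3],w[3:])
for r in(95,110,125,140):print(r,im[r,255:312:1])
im=grab_frame("top");g=cv2.cvtColor(im,cv2.COLOR_RGB2GRAY)
E
```

```text
[ 2.187 -1.233 -0.56 ] [0.597 0.288 0.031] [3.138 0.697 1.508] 0.014436383143186876
95 [208 212 212 208 206 209 209 121 154 211 209 206 204 203 207 204 183 123
 129 131 132 132 129 128 126 124 138 214 204 203 205 203 202 200 197 202
 202 202 206 206 204 200 202 202 201 201 205 207 207 208 204 202 208 213
 215 217 218]
110 [201 202 206 209 214 214 206 144 132 211 211 209 206 203 205 202 202 206
 203 205 206 203 198 196 198 203 205 202 204 205 206 201 200 200 203 205
 203 207 204 204 202 201 202 201 203 206 208 209 207 206 211 214 215 213
 211 207 208]
125 [206 205 208 209 210 208 210 201 119 169 213 212 207 204 206 204 203 206
 204 206 206 202 198 196 199 204 204 202 204 207 204 201 201 204 207 203
 205 206 204 202 201 202 202 204 206 207 208 206 207 207 205 203 205 206
 207 209 209]
140 [208 210 210 207 207 215 219 214 119 154 215 210 206 205 204 203 205 204
 203 206 206 200 198 199 201 206 201 200 203 205 201 201 203 207 200 203
 204 203 202 200 198 200 201 205 206 205 206 215 216 214 212 213 213 212
 212 213 214]
```

Emit:
step_arm:
  targets:
    - [1, [0, 0, 0], [0, 0, 0]]
    - [1, [0, 0, 0], [0, 0, 0]]
    - [1, [-0.03, 0, -0.04], [0, 0, 0]]
    - [1, [-0.13, 0, -0.15], [0, 0, 0]]
    - [1, [-0.13, 0, -0.15], [0, 0, 0]]
    - [1, [-0.13, 0, -0.15], [0, 0, 0]]

```text
time: 10.85
ee_pos: [0.5962, 0.2871, 0.08]
ee_rot: [3.14, 0.696, 1.508]
ft_force: [0.7, -0.2, -3.1]
opening: 0.0135
finger_force: 39.9
```

```bash
python3 - <<'E'
from h import *
t=grab_frame("top");s=grab_frame("scene")
cv2.imwrite("pics/top2.png",t[:,:,::-1]);cv2.imwrite("pics/scene2.png",s[:,:,::-1])
a=cv2.resize(t[180:240,245:345],(800,480)[:2] if 0 else (700,420)[:2])
a=cv2.resize(t[185:225,245:335],(630,280),interpolation=cv2.INTER_CUBIC)
b=cv2.resize(s[185:235,225:325],(630,315),interpolation=cv2.INTER_CUBIC)
cv2.imwrite("pics/c2.png",np.vstack([a,b])[:,:,::-1])
print(observe()["ee_pos"],observe()["finger_force"],observe()["ft_force"])
E
```

```text
[0.596 0.287 0.079] 39.948065620847046 [-0.295  0.675 -3.09 ]
```

View pics/c2.png

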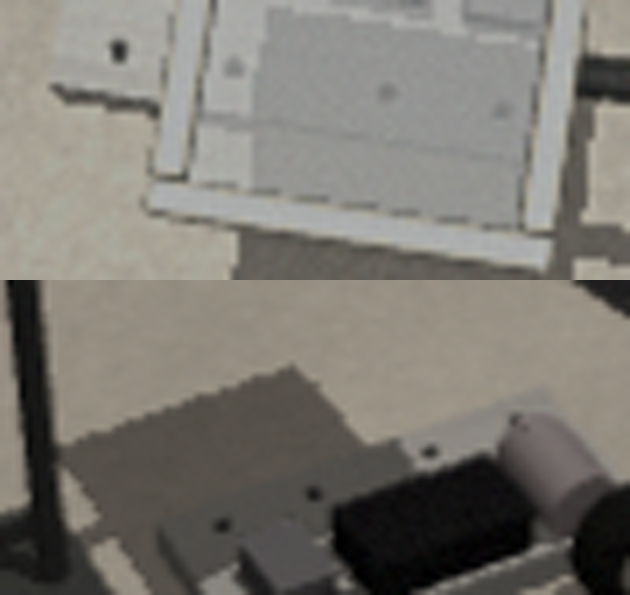

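The top panel shows the bare edge from the left corner (252,197) and as a thin line through the pane, (274,201.5) to (319,208). The scene panel shows the edge's top line from its right corner (250.7,223.9) to its left corner (312,202.5).

```bash
python3 - <<'E'
from h import *
T=cast("top",[(252.3,197.0),(266.5,199.8),(274.3,201.3),(300,205),(319,207.6)],.02)[:,:2];print("top",T)
S=cast("scene",[(250.7,223.9),(288.5,210.6),(312,202.3)],.02)[:,:2];print("scene",S)
for P in(T,S):
    a=np.polyfit(P[:,1],P[:,0],1);print("slope deg",np.degrees(np.arctan(a[0])),"X at Y=-.03",np.polyval(a,-.03))
E
```

```text
top [[ 0.518  0.071]
 [ 0.51   0.032]
 [ 0.507  0.011]
 [ 0.497 -0.058]
 [ 0.491 -0.11 ]]
scene [[ 0.496 -0.121]
 [ 0.513 -0.001]
 [ 0.525  0.077]]
slope deg 8.220383981090686 X at Y=-.03 0.5018568265330193
slope deg 8.235941379833536 X at Y=-.03 0.5093158945975162
```

```bash
python3 - <<'E'
from h import *
R=pose(1.4276,39.9)
go([.47,.24,.085],R); go([.467,.045,.085],R); go([.467,.045,.037],R)
E
```

```text
at [0.596 0.287 0.079] [-3.141  0.698  1.51 ] t 10.95 shift [-0.182 -0.49   0.121] turn [0.066 0.002 0.081]
at [0.596 0.287 0.079] [-3.141  0.698  1.51 ] t 10.95 shift [-0.779 -0.454  0.622] turn [0.066 0.002 0.081]
at [0.596 0.287 0.079] [-3.141  0.698  1.51 ] t 10.95 shift [-0.655 -0.454  0.769] turn [0.066 0.002 0.081]
```

Emit:
step_arm:
  targets:
    - [1, [-0.06, -0.15, 0.03], [0, 0, 0]]
    - [1, [-0.12, -0.32, 0.08], [0.03, 0, 0.04]]
    - [1, [-0.18, -0.49, 0.12], [0.066, 0, 0.08]]
    - [1, [-0.35, -0.48, 0.27], [0.066, 0, 0.08]]
    - [1, [-0.5, -0.47, 0.39], [0.066, 0, 0.08]]
    - [1, [-0.65, -0.46, 0.52], [0.066, 0, 0.08]]
    - [1, [-0.78, -0.454, 0.62], [0.066, 0, 0.08]]
    - [1, [-0.78, -0.454, 0.62], [0.066, 0, 0.08]]
    - [1, [-0.72, -0.454, 0.69], [0.066, 0, 0.08]]
    - [1, [-0.66, -0.454, 0.765], [0.066, 0, 0.08]]
    - [1, [-0.66, -0.454, 0.765], [0.066, 0, 0.08]]

```text
time: 12.32
ee_pos: [0.4661, 0.0453, 0.0377]
ee_rot: [-3.139, 0.698, 1.43]
ft_force: [-0.6, -0.3, -3.6]
opening: 0.0138
finger_force: 39.9
```

```bash
python3 - <<'E'
from h import *
s=grab_frame("scene");t=grab_frame("top")
o=np.hstack([cv2.resize(s[140:260,200:400],(400,240)),cv2.resize(t[140:260,150:350],(400,240))]);cv2.imwrite("pics/p1.png",o[:,:,::-1])
R=pose(1.4276,39.9)
s=go([.4576,-.0315,.036],R);print(s["ft_force"],s["opening"])
E
```

```text
at [0.468 0.046 0.04 ] [3.14  0.697 1.427] t 12.425 shift [-0.229  0.002  0.212] turn [ 0.003  0.001 -0.   ]
[ 0.237  0.383 -2.8  ] 0.013792872276093014
```

View pics/p1.png

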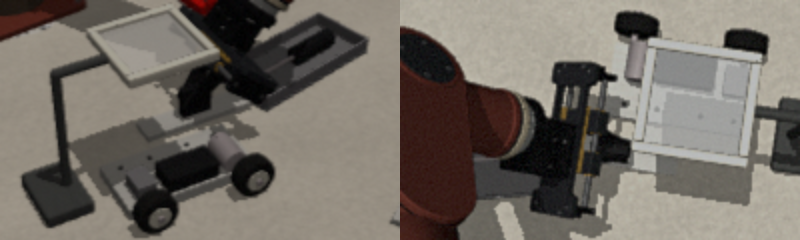

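The bar is held level left of the magnifier head and below its underside, parallel to the edge. Sliding it in low.

Emit:
step_arm:
  targets:
    - [1, [-0.06, 0, 0.05], [0, 0, 0]]
    - [1, [-0.12, 0, 0.11], [0, 0, 0]]
    - [1, [-0.18, 0, 0.16], [0, 0, 0]]
    - [1, [-0.23, 0, 0.205], [0, 0, 0]]
    - [1, [-0.23, 0, 0.205], [0, 0, 0]]

```text
time: 13.05
ee_pos: [0.4564, -0.0326, 0.0375]
ee_rot: [3.139, 0.697, 1.424]
ft_force: [0.7, 0.4, -3.6]
opening: 0.014
finger_force: 39.9
```

```bash
python3 - <<'E'
from h import *
s=grab_frame("scene");t=grab_frame("top");w=grab_frame("wrist")
for n,i in(("s3",s),("t3",t),("w3",w)):cv2.imwrite(f"pics/{n}.png",i[:,:,::-1])
o=np.hstack([cv2.resize(s[170:260,210:360],(400,240)),cv2.resize(t[150:240,220:370],(400,240))])
o=np.vstack([o,np.hstack([cv2.resize(w,(400,300)),cv2.resize(w[200:350,180:380],(400,300))])]);cv2.imwrite("pics/p2.png",o[:,:,::-1])
R=pose(1.4276,39.9)
s=go([.4576,-.0315,.032],R);print(s["ft_force"],s["opening"])
E
```

```text
at [ 0.457 -0.031  0.038] [3.138 0.696 1.425] t 13.2 shift [0.013 0.001 0.018] turn [ 0.003 -0.    -0.002]
[-0.227  1.375 -3.93 ] 0.013440884339637686
```

View pics/p2.png

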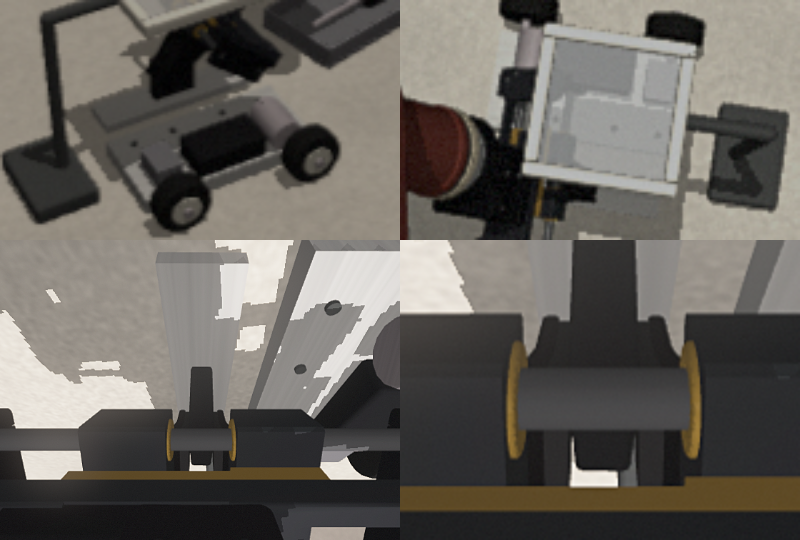

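```bash
python3 - <<'E'
from h import *
s=observe();ee=(s["ee_pos"],s["ee_rot"])
g=cv2.cvtColor(cv2.imread("pics/w3.png"),cv2.COLOR_BGR2GRAY)
E=cv2.Canny(g,40,100)
for c in(250,270,290,320,460,480,500): print("col",c,np.nonzero(E[:60,c])[0])
for r in(40,60,80,100,120,150,180): print("row",r,np.nonzero(E[r,200:460])[0]+200)
E
```

```text
col 250 [17 32]
col 270 [17 32]
col 290 [17 32]
col 320 [13 14 32]
col 460 [15]
col 480 [ 9 10 15]
col 500 [15]
row 40 [307 398 409 432]
row 60 [308 389 402 424 425]
row 80 [310 386 396 417]
row 100 [305 337 390 410 429 430 431 432 455 457]
row 120 [354 355 356 357 358 359 360 361 362 371 383 402]
row 150 [330 331 363 374 390 391 393]
row 180 [267 268 296 364 379 411 429 448]
```

```bash
python3 - <<'E'
from h import *
s=observe();ee=(s["ee_pos"],s["ee_rot"])
C=cast("wrist",[(441,15),(432,40),(417,80),(402,120),(379,180)],.02,ee)[:,:2]
a=np.polyfit(C[:,1],C[:,0],1);th=np.arctan(a[0]);print(C,np.degrees(th),np.pi/2-th)
B=cast("wrist",[(224,32),(346,32)],.016,ee)[:,:2];print("bar end",B)
xc=np.array([-np.sin(th),-np.cos(th)]);yc=np.array([np.cos(th),-np.sin(th)])
o=C[0]+.1*xc
print("origin",o,"bar end rel x_c,y_c",[( (b-o)@xc,(b-o)@yc) for b in B])
print("expected -90; TCP rel",(ee[0][:2]-o)@xc,(ee[0][:2]-o)@yc)
E
```

```text
[[0.518 0.075]
 [0.517 0.068]
 [0.515 0.055]
 [0.513 0.038]
 [0.508 0.004]] 8.370993157323584 1.4246949345376843
bar end [[0.455 0.077]
 [0.492 0.072]]
origin [ 0.504 -0.024] bar end rel x_c,y_c [(np.float64(-0.09326677581426486), np.float64(-0.06277559251223903)), (np.float64(-0.09332709936747327), np.float64(-0.025368325758051206))]
expected -90; TCP rel 0.013594017892949709 -0.04485050596496194
```

Emit:
step_arm:
  targets:
    - [1, [0, 0, 0.015], [0, 0, 0]]
    - [1, [0.002, 0, 0.02], [0, 0, 0]]
    - [1, [0.002, 0.02, 0.02], [0, 0, 0]]
    - [1, [0.002, 0.04, 0.02], [0, 0, 0]]
    - [1, [0.002, 0.06, 0.02], [0, 0, 0]]
    - [1, [0.002, 0.075, 0.02], [0, 0, 0]]
    - [1, [0.002, 0.08, 0.02], [0, 0, 0]]
    - [1, [0.002, 0.08, 0.02], [0, 0, 0]]

```text
time: 14.2
ee_pos: [0.4765, -0.0367, 0.0333]
ee_rot: [3.139, 0.697, 1.426]
ft_force: [0.2, 0.1, -3.5]
opening: 0.0136
finger_force: 39.9
```

```bash
python3 - <<'E'
from h import *
F=[];P=[]
for i in range(4): grab_frame("scene"); s=observe();F.append(s["ft_force"]);P.append(s["ee_pos"])
print(np.mean(F,0),np.mean(P,0),s["ee_rot"])
o=np.array([.504,-.024]);d=np.mean(P,0)[:2]-o;th=np.radians(8.37)
print(d@[-np.sin(th),-np.cos(th)],d@[np.cos(th),-np.sin(th)])
E
```

```text
[-0.338 -0.26  -3.432] [ 0.476 -0.037  0.033] [3.139 0.697 1.426]
0.01656594267720473 -0.025451532529859516
```

Emit:
step_arm:
  targets:
    - [1, [0.003, 0, 0.003], [0, 0, 0]]
    - [1, [0.004, 0, 0.005], [0, 0, 0]]
    - [1, [0.005, 0, 0.006], [0, 0, 0]]
    - [1, [0.005, 0, 0.006], [0, 0, 0]]

```text
time: 14.9
ee_pos: [0.4766, -0.0367, 0.0313]
ee_rot: [3.139, 0.697, 1.426]
ft_force: [0.0, -0.6, -4.0]
opening: 0.0136
finger_force: 39.9
```

Emit:
step_arm:
  targets:
    - [1, [0.0015, 0.005, 0.002], [0, 0, 0]]
    - [1, [0.003, 0.01, 0.004], [0, 0, 0]]
    - [1, [0.003, 0.01, 0.004], [0, 0, 0]]
    - [1, [0.003, 0.01, 0.004], [0, 0, 0]]

```text
time: 15.4
ee_pos: [0.4785, -0.0374, 0.031]
ee_rot: [3.14, 0.698, 1.426]
ft_force: [-3.3, 1.7, 6.1]
opening: 0.0138
finger_force: 40.0
```

Emit:
step_arm:
  targets:
    - [1, [-0.001, 0, -0.0013], [0, 0, 0]]
    - [1, [-0.001, 0.004, -0.0013], [0, 0, 0]]
    - [1, [-0.001, 0.004, -0.0013], [0, 0, 0]]

```text
time: 15.78
ee_pos: [0.4797, -0.0375, 0.031]
ee_rot: [3.14, 0.698, 1.426]
ft_force: [-4.5, 0.8, 5.7]
opening: 0.0137
finger_force: 40.0
```

Emit:
step_arm:
  targets:
    - [1, [0, 0.004, 0], [0, 0, 0]]
    - [1, [0, 0.004, 0], [0, 0, 0]]

```text
time: 16.02
ee_pos: [0.4807, -0.0377, 0.031]
ee_rot: [3.14, 0.698, 1.426]
ft_force: [-5.3, 1.0, 5.1]
opening: 0.0137
finger_force: 40.0
```

Emit:
step_arm:
  targets:
    - [1, [-0.001, 0, -0.001], [0, 0, 0]]
    - [1, [-0.001, 0.003, -0.001], [0, 0, 0]]
    - [1, [-0.001, 0.003, -0.001], [0, 0, 0]]

```text
time: 16.4
ee_pos: [0.4814, -0.0377, 0.031]
ee_rot: [3.139, 0.697, 1.426]
ft_force: [-4.8, -0.0, 4.2]
opening: 0.0136
finger_force: 40.0
```

Emit:
step_arm:
  targets:
    - [1, [0, 0.003, 0], [0, 0, 0]]
    - [1, [0, 0.003, 0], [0, 0, 0]]

```text
time: 16.65
ee_pos: [0.4815, -0.0377, 0.031]
ee_rot: [3.141, 0.697, 1.426]
ft_force: [-7.1, 1.6, 6.9]
opening: 0.0142
finger_force: 40.0
```

Emit:
step_arm:
  targets:
    - [1, [0, 0.003, 0], [0, 0, 0]]
    - [1, [0, 0.003, 0], [0, 0, 0]]

```text
time: 16.9
ee_pos: [0.4816, -0.0377, 0.031]
ee_rot: [-3.141, 0.698, 1.426]
ft_force: [-9.0, 2.2, 8.0]
opening: 0.0139
finger_force: 40.0
```

Emit:
step_arm:
  targets:
    - [1, [0, 0, 0], [0, 0, 0]]
    - [1, [0, 0.002, 0], [0, 0, 0]]
    - [1, [0, 0.002, 0], [0, 0, 0]]
    - [1, [0, 0.002, 0], [0, 0, 0]]
  force: 3

```text
time: 17.4
ee_pos: [0.4832, -0.0379, 0.0309]
ee_rot: [3.14, 0.697, 1.426]
ft_force: [-5.7, 1.2, 4.3]
opening: 0.017
finger_force: 3.0
```

```bash
python3 - <<'E'
from h import *
w=grab_frame("wrist");cv2.imwrite("pics/w4.png",w[:,:,::-1])
s=observe();ee=(s["ee_pos"],s["ee_rot"]);print(s["ft_force"],s["ft_torque"],s["finger_force"],s["ee_pos"],s["ee_rot"])
E=cv2.Canny(cv2.cvtColor(w,cv2.COLOR_RGB2GRAY),40,100)
for c in(240,270,300,330,360,380,400): print("col",c,np.nonzero(E[:60,c])[0])
for r in(40,60,80,100,120,150,180): print("row",r,np.nonzero(E[r,200:460])[0]+200)
E
```

```text
[-5.918  0.499  3.899] [ 0.027  0.808 -0.704] 3.0065439641475677 [ 0.483 -0.038  0.031] [3.14  0.697 1.426]
col 240 [17 32]
col 270 [17 33]
col 300 [ 0  1  2  3  4  5  6  7  8  9 10 17 33]
col 330 [ 7 23 24 33]
col 360 [16]
col 380 [16]
col 400 [ 6  7 16]
row 40 [309 335 342 348]
row 60 [310 335 339 345]
row 80 [311 328 336 341]
row 100 [307 329 333 338 380 383 386 406 453 454 455]
row 120 [329 335 428 429]
row 150 [325 330]
row 180 [264 292 320 325 354 388 451]
```

View pics/w4.png

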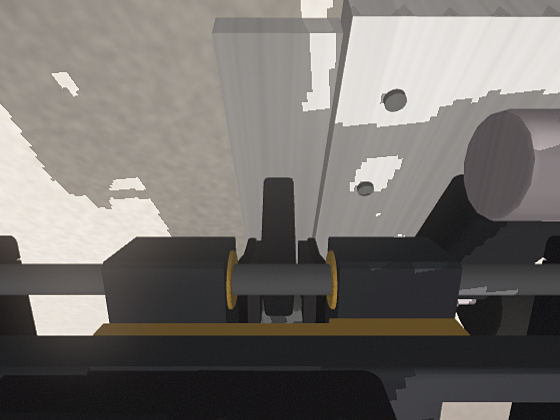

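The wrist view shows the bar beside the chassis: its right side (342,40) to (320,180) borders the face strip, and the chassis top edge runs (348,40) to (325,180), with no bench visible between. Checking numerically.

```bash
python3 - <<'E'
from h import *
s=observe();ee=(s["ee_pos"],s["ee_rot"])
r=np.array([40,60,80,100,150,180])
C=cast("wrist",np.c_[[348,345,341,338,330,325],r],.02,ee)[:,:2]
B=cast("wrist",np.c_[[342,339,336,333,325,320],r],.01,ee)[:,:2]
for P in(C,B):
    a=np.polyfit(P[:,1],P[:,0],1);print(np.degrees(np.arctan(a[0])),np.polyval(a,[.06,0]))
print("ends Y: chassis",cast("wrist",[(352,16)],.02,ee)[:,:2],"bar",cast("wrist",[(343,33),(216,33)],.01,ee)[:,:2])
E
```

```text
8.128323094576363 [0.516 0.507]
8.59368352736694 [0.516 0.507]
ends Y: chassis [[0.518 0.074]] bar [[0.517 0.065]
 [0.479 0.071]]
```

Flush and centred to about 1 mm. Releasing.

Emit:
step_arm:
  targets:
    - [1, [-0.001, 0, -0.001], [0, 0, 0]]
    - [0.3, [-0.001, 0, -0.001], [0, 0, 0]]
    - [0.3, [-0.001, 0, -0.001], [0, 0, 0]]
    - [0.3, [-0.001, 0, -0.001], [0, 0, 0]]
    - [0.3, [-0.001, 0, -0.001], [0, 0, 0]]
    - [0.3, [-0.001, 0, -0.03], [0, 0, 0]]
    - [0.3, [-0.001, 0, -0.1], [0, 0, 0]]
    - [0.3, [-0.001, 0, -0.2], [0, 0, 0]]
    - [0.3, [-0.001, 0, -0.4], [0, 0, 0]]
    - [0.3, [-0.001, 0, -0.6], [0, 0, 0]]
    - [0.3, [-0.001, 0, -0.8], [0, 0, 0]]
    - [0.3, [-0.001, 0, -0.8], [0, 0, 0]]

```text
time: 18.95
ee_pos: [0.5043, 0.0926, 0.189]
ee_rot: [3.129, 0.692, 1.423]
ft_force: [-0.6, 0.3, -0.2]
opening: 0.03
finger_force: 0.0
```

```bash
python3 - <<'E'
from h import *
w=grab_frame("wrist");t=grab_frame("scene");tp=grab_frame("top")
o=np.vstack([np.hstack([cv2.resize(w[:250],(448,200)),cv2.resize(tp[140:260,120:320],(340,200))]),cv2.resize(w[120:260,230:427],(788,380))[:0],np.hstack([cv2.resize(w[130:250,240:400],(448,336)),cv2.resize(t[130:260,225:365],(340,336))])])
cv2.imwrite("pics/f.png",o[:,:,::-1]);cv2.imwrite("pics/w5.png",w[:,:,::-1])
s=observe();print(s["ft_force"],s["ee_pos"],s["ee_rot"],s["opening"])
E
```

```text
[-0.277  0.578  0.158] [0.501 0.089 0.184] [3.14  0.697 1.427] 0.030578645248414717
```

View pics/f.png

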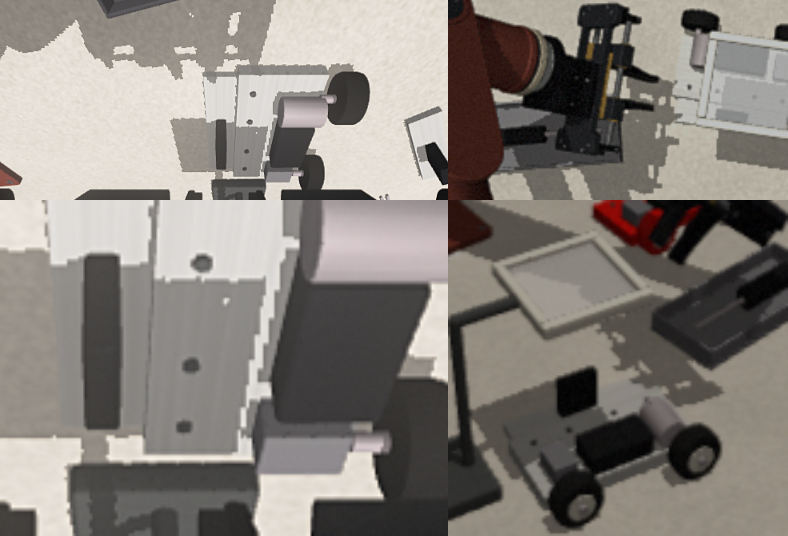

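The final view shows the bar against the bare edge with a thin even seam, and the screwdriver flat in the tray. One numeric check of the seam.

```bash
python3 - <<'E'
from h import *
s=observe();ee=(s["ee_pos"],s["ee_rot"])
g=cv2.cvtColor(cv2.imread("pics/w5.png"),cv2.COLOR_BGR2GRAY)
for r in range(95,225,12): print(r,np.arange(280,305)[np.argmin(g[r,280:305])],g[r,284:302])
E
```

```text
95 297 [147 147 146 145 146 146 146 143 146 150 147 126 130 118 143 233 221 219]
107 297 [223 222 222 219 219 219 219 220 225 226 129 141 135 126 234 220 216 217]
119 296 [222 222 220 219 219 218 220 221 223 227 235 232 119 203 224 218 217 217]
131 295 [221 221 219 218 218 218 219 222 226 234 234 119 139 231 219 218 216 215]
143 295 [220 220 217 216 216 217 218 222 227 231 126 123 233 221 218 217 215 215]
155 281 [143 140 138 138 138 137 140 142 143 137 128 205 225 219 218 215 217 218]
167 281 [144 138 136 137 136 138 137 140 141 139 117 144 141 139 138 139 140 140]
179 281 [146 138 136 134 135 135 137 138 134 108 146 140 137 137 139 140 141 139]
191 281 [142 135 133 134 134 136 135 136 125 130 140 139 137 139 140 138 137 137]
203 281 [139 133 133 132 133 134 134 133 116 140 136 135 137 139 137 136 134 134]
215 292 [221 215 227 225 226 231 235 152 130 135 133 135 138 134 132 131 133 135]
```

```bash
python3 -c "
from plant import *
print(sign_off())"
```

```text
the job is handed in; nothing more can be done
None
```

I've handed the job in: the screwdriver lies flat in the tray, and the straightedge sits flush along the chassis's bare edge, centred to about 1 mm. It was pressed home with about 6–9 N and then released, about 19 s into the 64 s allowed, and the forces I read gave no sign of hitting the magnifier or ramming the chassis.

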